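# Find and mark the tight spot of the cutlery-box lid

### The arm

A 6-joint arm with a two-finger parallel gripper is mounted at the origin on a cart in front of the work surface, level with it; the furniture and walls round the work are solid. World frame = base frame: x ahead of the robot, y to its left, z up, the work surface at z = 0. Lengths are in m, angles in rad, forces in N, time in s.
With the tool pointing down it reaches from about 0.35 to 0.875 m from the base axis. Payload 4.2 kg.
Tool frame: the origin (TCP) lies on the centre line of the jaws, within the pads' length; the fingertips stand 22 mm ahead of it and the grasp point (between the pads) lies 3 mm ahead of it; z points along the fingers, y is the direction in which the jaws open and shut (so a half turn about z gives the same grasp; the last joint's range is limited). The gripper opens to 85 mm and grips with 20 to 120 N. Pads are 22 mm wide; open, the fingers measure 114 mm over their backs; the gripper's body (76 mm by 85 mm) begins 54 mm behind the grasp point. The pads swing forward as they close: fully open they stand 13 mm farther back than shut.
Start: joints at [-0.877, 0.385, 0.008, 0, -1.194, -0.259], TCP at [0.263, -0.567, 0.232] pointing down, gripper open.
Joint ranges: [-3.14, 3.14], [-1.21, 2.06], [-1.07, 1.41], [-3.16, 2.05], [-2.99, -0.16], [-3.1, 3.1]. Speed limits (rad/s): [2.79, 2.79, 3.14, 3.14, 3.14, 3.14].

### API

Orientations are given as a unit quaternion [x, y, z, w].
In Python, from plant import robot, claw, sensors, camera, camera_params gives the robot as it stands. Calls block until the motion is done:
- robot.goto(position, orientation): joint-space move of the TCP to a pose.
- robot.move_l(position, v=0.15, orientation=None): straight line of the TCP; orientation=None keeps the orientation; v is the mean speed in m/s.
- robot.move_joints(angles): joint-space move.
- claw.gripper_to(opening, newtons=None): finger opening in m; newtons is the grip in N (None keeps the last); returns when the fingers have stopped.
- robot.pause(seconds).
- robot.solve_ik(position, orientation): joint angles nearest the present ones, or None.
- sensors.observe(): the state.
- camera(name): name is "scene" or "top" or "wrist"; returns the picture (384x512x3 uint8, red, green, blue); there is no depth.
- camera_params(name): a dict with "intrinsics" (3x3 intrinsics, pixels), "extrinsics" (4x4, takes a point from world to camera coordinates); the wrist camera has in their place "mount" (4x4, takes a point from camera to tool coordinates, whose origin is the TCP and whose axes are the flange's). Camera axes: x right, y up, looking along -z (the intrinsics and any distortion apply to the point x, -y, -z); pixel columns grow to the right and rows downward; lengths in m; the calibration is good to about 2 mm. The wrist camera is an equidistant fisheye: a pixel r from the principal point sees the ray r / f radians off the axis. A picture is of the moment at which its call begins: read the wrist's pose just before it. camera_params takes no time and is no camera call.
A pose or a line that the arm cannot do raises robot.IKError and nothing moves.
- robot.finish_job(): hands the job in, once; it reports no verdict.
The state is a dict: "time": time; "q": joint angles; "qd": joint speeds; "tau": joint torques, N m; "ee_pos": TCP position; "ee_rot": TCP orientation; "force": force on the tool from outside, world axes, zero at the start; "wrist_torque": the same for the moment, N m; "gripper_width": finger opening in m.
Only numpy, scipy, OpenCV 4.12 (cv2) and the standard library are available. Lean on these libraries where they do the work, as an engineer would, in place of code of your own. Each camera call takes 0.05 s, during which the arm holds its last target.

### The job

The sliding steel lid of the cutlery box binds somewhere along its rail. Take it by its black grip and slide it gently to the left until you feel it bind, so that it carries the red marker clip along to that spot, press lightly there for a moment, then draw the lid back about 20 mm so that it runs free, leave the clip marking the spot, and let go. Do not force the lid, do not touch the clip with the robot, and leave the things round the box alone.

Things in the scene. Friction and masses are not known exactly. Their poses are not given: they have to be found in the camera images.
- cutlery_box: Open stainless-steel cutlery box fixed to the table, 100 (x) x 330 (y) x 80 (z) mm, spoons lying in it. Origin: centre of its underside. Its y axis runs along the box, the way the lid slides (to the robot's left); z up.
- rail: Grey channel rail along the far wall of the box (330 mm long, top at 90 mm), in which the far edge of the lid runs; same frame as the box. Somewhere in it, out of sight, is the tight spot: it stops the lid when its joint value is anywhere from 0.085 to 0.145 m. Resistance there jumps by 3 N and then climbs by about 1.5 N per mm; 4 N or more of it, kept up for 0.2 s, counts as felt (7 to 8 N of push in all, with the friction of lid and clip), more than 18 N as forced.
- lid (a joint): Travel of the sliding lid along the box's +y (m), 0 at the right-hand end, limit 0.175. It starts between 0.008 and 0.03. The lid is a steel plate 98 x 140 x 3 mm, top face 84 mm above the table; it runs with about 2 N of friction, stays where it is left, and cannot lift off.
- lid_grip (a point): Centre of the black grip block on the middle of the lid: 44 (box x) x 16 (box y) x 30 mm high, its top 114 mm and its foot 84 mm above the table. It is pinched from above across its 16 mm, fingers closing along the box's y. Axes as the box.
- lid_edge (a point): Point on the left-hand (leading) edge of the lid over the near wall, where it meets the clip; 70 mm in +y and 48 mm in -x from the grip. Axes as the box.
- clip (a joint): Travel of the red marker clip along the box's +y (m), on the same scale as the lid: lid and clip touch when both values are equal. It starts between 0.045 and 0.075, left of the lid and before the tight spot. The lid pushes it (about 1 N more); it stays where it is left.
- clip_near (a point): Middle of the clip's right-hand face, which the lid pushes. The clip is red plastic, 12 x 14 mm, astride the near wall of the box, its top 95 mm above the table. Its y minus that of lid_edge along the box is the gap between lid and clip.
- toothpicks: Red jar of toothpicks, 46 mm across, 66 mm high, left of the box; origin at its foot. Leave alone.
- pepper: Glass pepper shaker with steel cap, 43 mm across, 75 mm high, right of the box; origin at its foot. Leave alone.
- spout: Beige plastic spare spout, 33 mm across, 48 mm high, right of the box; origin at its foot. Leave alone.

How it is judged:
By the outcome, as a careful person would: the job done as asked, in the order asked, and still so for the second after the job is handed in, with the robot touching nothing.
It also fails if it takes over 48 s, if anything falls off the work surface, if the arm or the gripper's body presses on something with over 40 N, if the wrist force passes 120 N, or if a joint passes its speed limit or range.

## Working session

There is one attempt and no reset: what is moved stays moved. The work goes in short steps, each a Python script; the robot and the scene stay as the last script left them, time stands still between calls to the robot, and variables do not carry over. Pictures are saved under pics/ and viewed, and the job is handed in when it is done.

```bash
ls; mkdir -p pics; python3 - <<'E'
from plant import robot, claw, sensors, camera, camera_params
import cv2
for n in ["scene","top"]:
    im=camera(n); cv2.imwrite(f"pics/{n}0.png",im[:,:,::-1])
    p=camera_params(n); print(n,p)
print(camera_params("wrist"))
print(sensors.observe())
E
```

```text
pics
scene {'intrinsics': array([[456.74727834,   0.        , 254.48073304],
       [  0.        , 456.74727834, 196.28311037],
       [  0.        ,   0.        ,   1.        ]]), 'extrinsics': array([[ 0.54324056, -0.83949834, -0.01149896, -0.33520349],
       [ 0.34574787,  0.2112111 ,  0.91424739, -0.26820252],
       [-0.76508045, -0.50063201,  0.4049932 , -0.87409206],
       [ 0.        ,  0.        ,  0.        ,  1.        ]])}
top {'intrinsics': array([[477.20059408,   0.        , 259.32213183],
       [  0.        , 477.20059408, 185.39583292],
       [  0.        ,   0.        ,   1.        ]]), 'extrinsics': array([[-5.79200710e-03, -9.99462905e-01,  3.22545304e-02,
        -7.51863595e-02],
       [ 9.81730362e-01,  4.51344655e-04,  1.90276882e-01,
        -5.54756249e-01],
       [-1.90189243e-01,  3.27673369e-02,  9.81200465e-01,
        -1.20777414e+00],
       [ 0.00000000e+00,  0.00000000e+00,  0.00000000e+00,
         1.00000000e+00]])}
{'intrinsics': array([[297.31863964,   0.        , 258.57350234],
       [  0.        , 297.31863964, 188.42808207],
       [  0.
[... 381 characters left out ...]
00e+00]])}
{'time': 0.1, 'q': array([-8.77379558e-01,  3.85466628e-01,  6.77435962e-03, -4.12976428e-04,
       -1.19401101e+00, -2.58602441e-01]), 'qd': array([-2.26199539e-05, -4.52440180e-04,  3.31215071e-03,  1.89502823e-03,
       -5.42128327e-05, -1.89672868e-03]), 'tau': array([-3.56621358e-04, -3.93318987e+01,  1.88929152e+01,  4.19805184e+00,
       -2.62253314e-03, -4.84345321e-06]), 'ee_pos': array([ 0.2630706 , -0.56636791,  0.23064676]), 'ee_rot': array([-2.15624084e-01,  9.76475964e-01,  9.35426207e-04, -2.66321871e-04]), 'force': array([-0.30309644,  0.20766502, -0.09245012]), 'wrist_torque': array([-0.02874394,  0.0008584 , -0.04538731]), 'gripper_width': 0.08538555218012807}
```

View pics/scene0.png

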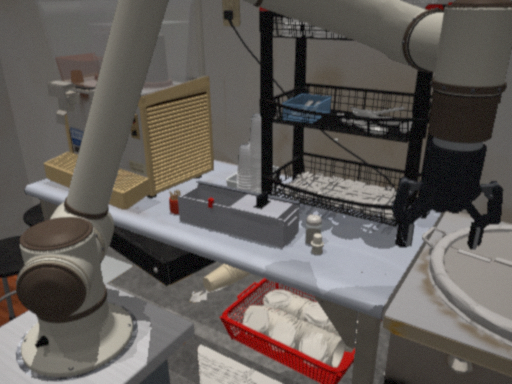

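View pics/top0.png

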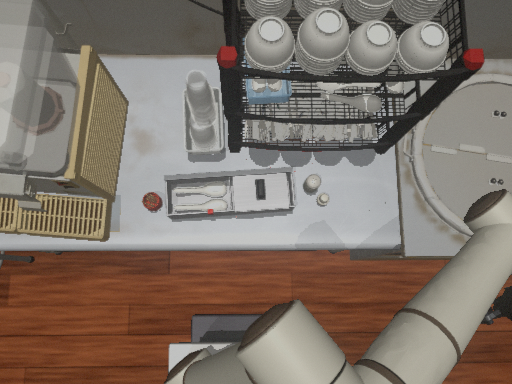

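```bash
python3 - <<'E'
import cv2
im=cv2.imread("pics/top0.png")
c=im[100:300,150:350];cv2.imwrite("pics/topc.png",cv2.resize(c,(800,600) if 0 else (600,600),interpolation=cv2.INTER_CUBIC))
E
python3 - <<'E'
import cv2
im=cv2.imread("pics/top0.png")
c=im[150:230,135:335];cv2.imwrite("pics/topc.png",cv2.resize(c,(800,320),interpolation=cv2.INTER_CUBIC))
E
```

```text
(no output)
```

View pics/topc.png

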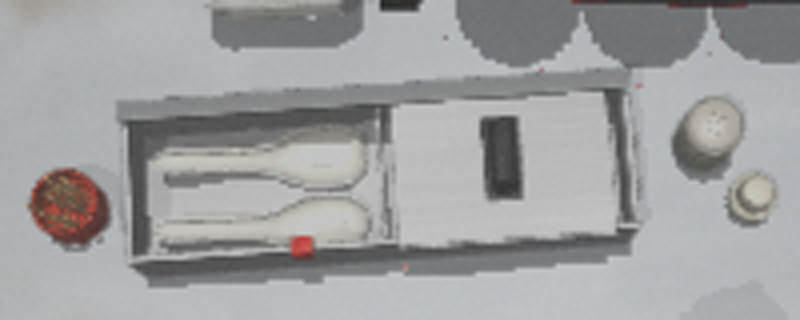

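```bash
cat >h.py <<'E'
import numpy as np, cv2
from scipy.spatial.transform import Rotation as R
from plant import robot, claw, sensors, camera, camera_params
def ray(name,u,v,z):
    p=camera_params(name);K=p["intrinsics"];E=p["extrinsics"]
    d=np.array([(u-K[0,2])/K[0,0],-(v-K[1,2])/K[1,1],-1.])
    d=E[:3,:3].T@d;o=-E[:3,:3].T@E[:3,3]
    return o+d*(z-o[2])/d[2]
def wray(u,v,z,pos,quat):
    p=camera_params("wrist");K=p["intrinsics"];M=p["mount"]
    a=np.array([u-K[0,2],v-K[1,2]]);r=np.hypot(*a);t=r/K[0,0]
    d=np.array([np.sin(t)*a[0]/r,-np.sin(t)*a[1]/r,-np.cos(t)])
    Rw=R.from_quat(quat).as_matrix()
    o=pos+Rw@M[:3,3];d=Rw@M[:3,:3]@d
    return o+d*(z-o[2])/d[2]
E
python3 - <<'E'
from h import *
np.set_printoptions(precision=4,suppress=True)
f=lambda x,y,z:ray("top",135+x/4,150+y/4,z)
for n,x,y,z in [("gFL",484,117,.114),("gFR",516,116,.114),("gNR",520,192,.114),("gNL",488,199,.114),("railL",118,101,.09),("railR",630,70,.09),("nwL",135,260,.08),("nwR",635,230,.08),("lidLN",400,245,.084),("lidLF",391,108,.084),("lidRN",612,234,.084),("clip",302,243,.095),("tooth",68,205,.03),("pepper",712,120,.075),("spout",755,188,.048)]:
    print(n,f(x,y,z))
E
```

```text
gFL [ 0.5588 -0.0664  0.114 ]
gFR [ 0.5595 -0.0866  0.114 ]
gNR [ 0.5108 -0.0887  0.114 ]
gNL [ 0.5064 -0.0687  0.114 ]
railL [0.574  0.1675 0.09  ]
railR [ 0.595  -0.1619  0.09  ]
nwL [0.4728 0.1552 0.08  ]
nwR [ 0.4917 -0.1641  0.08  ]
lidLN [ 0.4816 -0.0132  0.084 ]
lidLF [ 0.5709 -0.0071  0.084 ]
lidRN [ 0.4885 -0.1489  0.084 ]
clip [0.4815 0.0484 0.095 ]
tooth [0.5162 0.2085 0.03  ]
pepper [ 0.565  -0.2166  0.075 ]
spout [ 0.5245 -0.2481  0.048 ]
```

```bash
python3 - <<'E'
from h import *
np.set_printoptions(precision=4,suppress=True)
for u,v in [(237,152),(385,150)]: print(ray("top",u,v,0.0))
for u,v in [(228,57),(475,58)]:
  for z in (.5,.6,.7): print(ray("top",u,v,z))
q=(R.from_rotvec([0,0,.062])*R.from_quat([0,1,0,0])).as_quat()
print(robot.solve_ik([.525,-.07,.23],q),robot.solve_ik([.525,.07,.09],q))
robot.goto([.525,-.07,.23],q)
s=sensors.observe();print(s["time"],list(s["ee_pos"]),list(s["ee_rot"]),s["force"])
im=camera("wrist");cv2.imwrite("pics/w1.png",im[:,:,::-1])
E
```

```text
[ 0.6602 -0.0166  0.    ]
[ 0.6672 -0.4345  0.    ]
[ 0.7014 -0.0073  0.5   ]
[ 0.6526 -0.0108  0.6   ]
[ 0.6038 -0.0144  0.7   ]
[ 0.7039 -0.4548  0.5   ]
[ 0.6548 -0.4019  0.6   ]
[ 0.6057 -0.349   0.7   ]
[ 0.1739  0.2239 -0.2275  0.     -1.1194 -1.6827] [ 0.439   0.3755 -0.4115  0.     -0.7838 -1.9478]
2.125 [np.float64(0.524976484884215), np.float64(-0.07055433801539537), np.float64(0.22998061818732293)] [np.float64(-0.030595152507861306), np.float64(0.999531857554064), np.float64(-4.5461407557803834e-05), np.float64(-1.7629612679425562e-05)] [ 0.8661 -0.0017  1.3496]
```

View pics/w1.png

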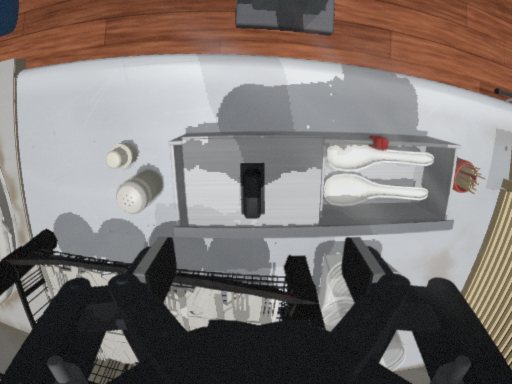

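```bash
python3 - <<'E'
import cv2
im=cv2.imread("pics/w1.png")
c=im[125:240,165:465];cv2.imwrite("pics/w1a.png",cv2.resize(c[:,:160],(800,575),interpolation=cv2.INTER_CUBIC))
cv2.imwrite("pics/w1b.png",cv2.resize(c[:,140:],(800,575),interpolation=cv2.INTER_CUBIC))
E
```

```text
(no output)
```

View pics/w1a.png

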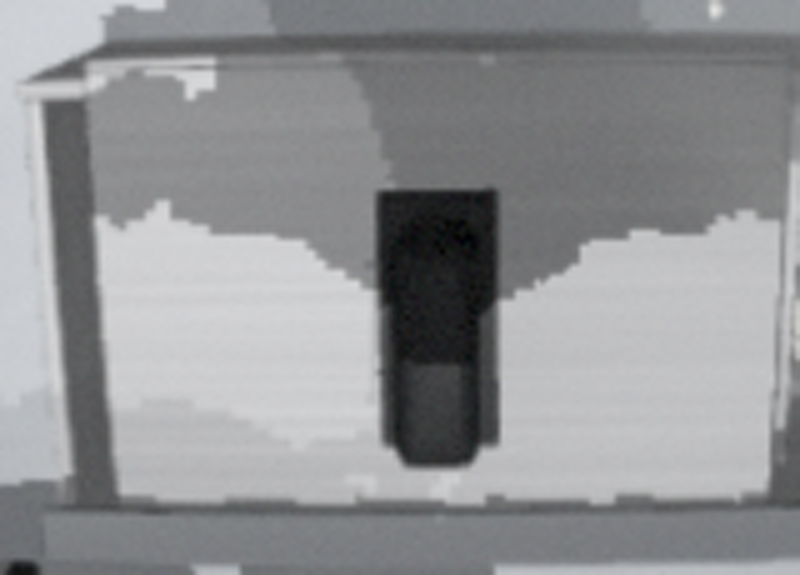

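View pics/w1b.png

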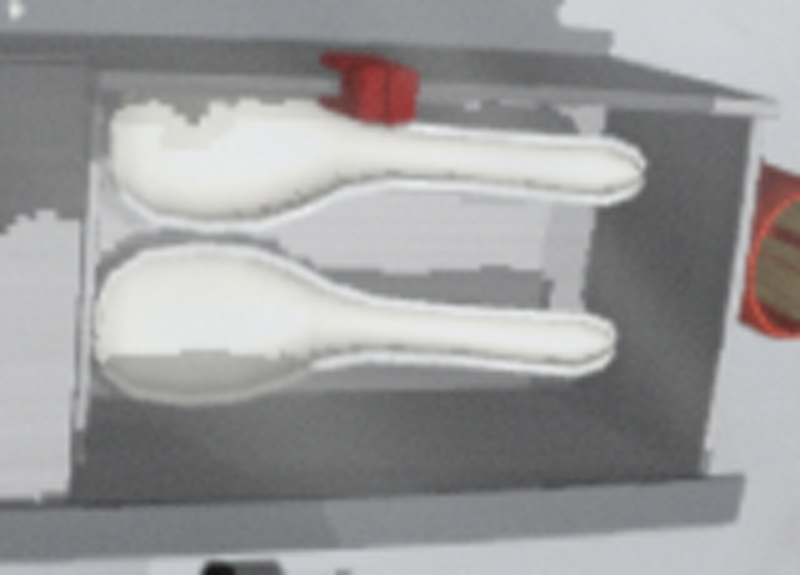

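```bash
python3 - <<'E'
from h import *
np.set_printoptions(precision=4,suppress=True)
s=sensors.observe();P=s["ee_pos"];Q=s["ee_rot"]
a=lambda x,y,z:print(x,y,z,wray(165+x/5,125+y/5,z,P,Q))
b=lambda x,y,z:print(x,y,z,wray(305+x/5,125+y/5,z,P,Q))
print("top far L/R");a(400,465,.114);a(478,465,.114);a(438,215,.114)
print("foot");a(377,190,.085);a(497,190,.085);a(497,445,.085);a(382,445,.085)
print("lid edge");a(790,60,.084);a(770,495,.084);a(88,60,.084);a(118,500,.084)
print("clip");b(380,57,.08);b(322,57,.08);b(345,90,.095);b(414,95,.095);b(380,120,.095)
print("rail");a(45,512,.09);b(742,478,.09)
print("near wall");a(20,80,.08);b(775,105,.08)
E
```

```text
top far L/R
400 465 0.114 [ 0.5589 -0.082   0.114 ]
478 465 0.114 [ 0.558  -0.0674  0.114 ]
438 215 0.114 [ 0.5106 -0.0775  0.114 ]
foot
377 190 0.085 [ 0.5128 -0.0901  0.085 ]
497 190 0.085 [ 0.5113 -0.0664  0.085 ]
497 445 0.085 [ 0.5651 -0.0628  0.085 ]
382 445 0.085 [ 0.5666 -0.0867  0.085 ]
lid edge
790 60 0.084 [ 0.4813 -0.0103  0.084 ]
770 495 0.084 [ 0.5738 -0.0035  0.084 ]
88 60 0.084 [ 0.4895 -0.1491  0.084 ]
118 500 0.084 [ 0.5838 -0.1433  0.084 ]
clip
380 57 0.08 [0.475  0.0536 0.08  ]
322 57 0.08 [0.4764 0.0403 0.08  ]
345 90 0.095 [0.4811 0.0402 0.095 ]
414 95 0.095 [0.4806 0.0556 0.095 ]
380 120 0.095 [0.4864 0.0487 0.095 ]
rail
45 512 0.09 [ 0.5853 -0.1582  0.09  ]
742 478 0.09 [0.5625 0.1682 0.09  ]
near wall
20 80 0.08 [ 0.4946 -0.1646  0.08  ]
775 105 0.08 [0.4731 0.1617 0.08  ]
```

```bash
cat >>h.py <<'E'
np.set_printoptions(precision=4,suppress=True)
YAW=.068
Q0=(R.from_rotvec([0,0,YAW])*R.from_quat([0,1,0,0])).as_quat()
U=np.array([-np.sin(YAW),np.cos(YAW),0])
G=np.array([.535,-.0762,.112])
def st(tag=""):
    s=sensors.observe();f=s["force"]
    print(tag,"t%.2f"%s["time"],"ee",s["ee_pos"],"f",f,"fy%.2f"%(f@U),"al%.4f"%((s["ee_pos"]-G)@U),"w%.4f"%s["gripper_width"])
    return s
E
python3 - <<'E'
from h import *
robot.move_l(G+[0,0,.06],v=.15,orientation=Q0)
claw.gripper_to(.05,40); st("above")
robot.move_l(G,v=.08); st("down")
im=camera("wrist");cv2.imwrite("pics/w2.png",im[:,:,::-1])
im=camera("scene");cv2.imwrite("pics/s2.png",cv2.resize(im[150:270,150:350,::-1],(800,480),interpolation=cv2.INTER_CUBIC))
E
```

```text
above t3.16 ee [ 0.5351 -0.0761  0.1725] f [-0.0176 -0.0922  0.0741] fy-0.09 al0.0001 w0.0499
down t4.06 ee [ 0.5355 -0.0762  0.1124] f [-0.0017  0.7325  0.5098] fy0.73 al-0.0000 w0.0500
```

View pics/w2.png

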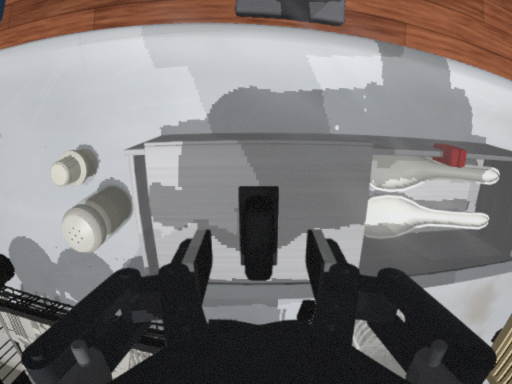

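View pics/s2.png

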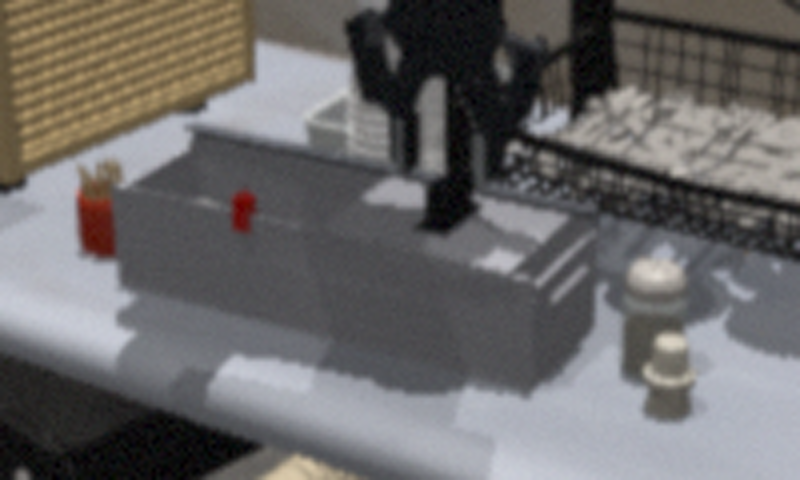

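```bash
python3 - <<'E'
from h import *
claw.gripper_to(0.0,40); s=st("closed")
t=s["time"]
P=s["ee_pos"]
robot.move_l(G+U*.003,v=.03); st("3mm")
robot.move_l(G+U*.004,v=.02); st("4mm")
im=camera("wrist");cv2.imwrite("pics/w3.png",im[:,:,::-1])
E
```

```text
closed t4.59 ee [ 0.5352 -0.0762  0.1125] f [-0.0626 -0.1716  3.9193] fy-0.17 al-0.0000 w0.0135
3mm t4.84 ee [ 0.535  -0.0732  0.1125] f [-1.382  -1.1953  5.4426] fy-1.10 al0.0030 w0.0135
4mm t5.09 ee [ 0.5349 -0.0723  0.1124] f [-2.5929 -0.9863  5.3546] fy-0.81 al0.0039 w0.0134
```

View pics/w3.png

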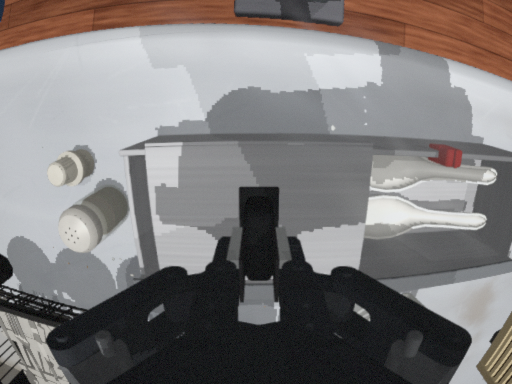

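```bash
python3 - <<'E'
from h import *
for d in (.012,.025,.04):
    robot.move_l(G+U*d,v=.04); st()
im=camera("wrist");cv2.imwrite("pics/w4.png",im[:,:,::-1])
E
```

```text
t5.49 ee [ 0.5343 -0.0639  0.1124] f [-1.8331  1.3468  5.4099] fy1.47 al0.0123 w0.0134
 t5.97 ee [ 0.5334 -0.0509  0.1124] f [-0.6108  0.755   5.4287] fy0.79 al0.0254 w0.0137
 t6.49 ee [ 0.5324 -0.0359  0.1124] f [-1.0864 -0.2716  6.4438] fy-0.20 al0.0403 w0.0137
```

View pics/w4.png

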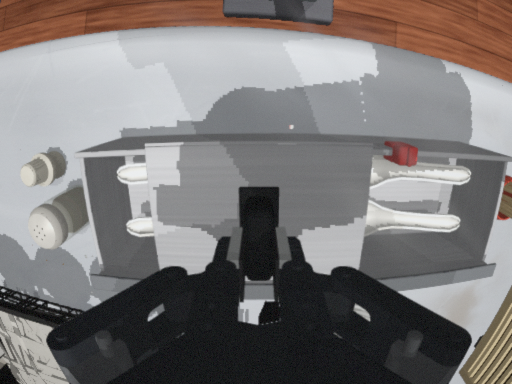

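```bash
cat >>h.py <<'E'
def meas(n=8,dt=.02,q=False):
    a=[]
    for _ in range(n):
        robot.pause(dt); s=sensors.observe(); a.append(s["force"]@U)
    if not q: print("  t%.2f al%.4f fy mean %.2f sd %.2f last %.2f"%(s["time"],(s["ee_pos"]-G)@U,np.mean(a),np.std(a),a[-1]))
    return np.mean(a)
E
python3 - <<'E'
from h import *
meas(15)
for d in (.045,.05,.054,.057):
    robot.move_l(G+U*d,v=.02); st(); meas(6)
im=camera("wrist");cv2.imwrite("pics/w5.png",cv2.resize(im[110:240,240:440,::-1],(800,520),interpolation=cv2.INTER_CUBIC))
E
```

```text
t6.79 al0.0404 fy mean 0.70 sd 0.50 last 0.53
 t7.19 ee [ 0.5321 -0.0312  0.1124] f [-1.2501 -0.2695  5.313 ] fy-0.18 al0.0451 w0.0135
  t7.29 al0.0451 fy mean -0.17 sd 0.21 last -0.15
 t7.69 ee [ 0.5317 -0.0262  0.1124] f [-0.812  -0.014   5.9494] fy0.04 al0.0501 w0.0136
  t7.79 al0.0501 fy mean -0.53 sd 0.31 last -0.37
 t8.14 ee [ 0.5314 -0.0222  0.1124] f [-0.8915 -0.7476  5.3628] fy-0.69 al0.0541 w0.0137
  t8.24 al0.0541 fy mean -0.48 sd 0.59 last 0.27
 t8.54 ee [ 0.5312 -0.0194  0.1124] f [-1.4738 -1.6609  6.0092] fy-1.56 al0.0569 w0.0139
  t8.64 al0.0569 fy mean -1.40 sd 0.17 last -1.23
```

View pics/w5.png

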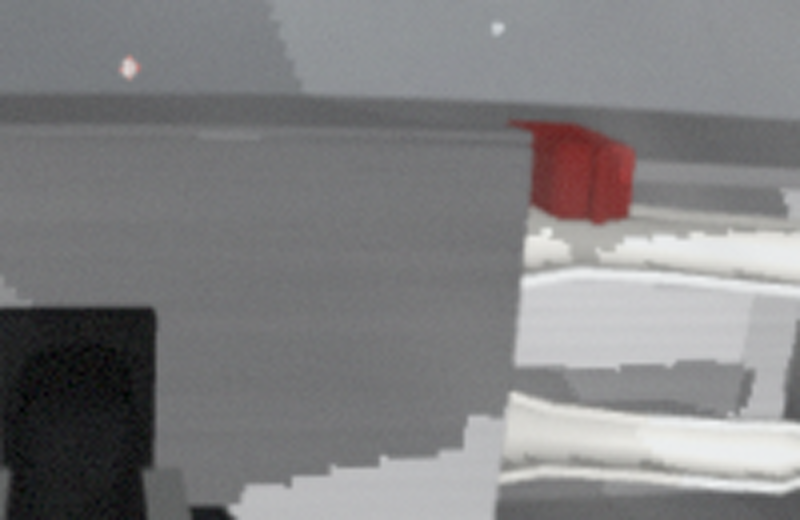

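```bash
python3 - <<'E'
from h import *
d=.057; log=[]
while d<.135:
    d+=.002
    robot.move_l(G+U*d,v=.02)
    f0=sensors.observe()["force"]@U
    m=meas(3,.02,True); log.append((round(d,4),round(f0,2),round(m,2)))
    if m<-3.8:
        m=meas(4,.02)
        if m<-3.8: break
print(log); s=st()
im=camera("wrist");cv2.imwrite("pics/w6.png",im[:,:,::-1])
E
```

```text
t19.86 al0.1300 fy mean -5.12 sd 0.59 last -4.28
[(0.059, np.float64(-0.96), np.float64(-1.16)), (0.061, np.float64(-1.67), np.float64(-1.66)), (0.063, np.float64(-0.81), np.float64(-1.26)), (0.065, np.float64(-2.51), np.float64(-1.67)), (0.067, np.float64(-1.77), np.float64(-1.76)), (0.069, np.float64(-1.46), np.float64(-1.94)), (0.071, np.float64(-0.95), np.float64(-1.37)), (0.073, np.float64(-0.94), np.float64(-1.56)), (0.075, np.float64(-1.87), np.float64(-1.86)), (0.077, np.float64(-0.95), np.float64(-1.69)), (0.079, np.float64(-2.28), np.float64(-1.49)), (0.081, np.float64(-1.57), np.float64(-2.07)), (0.083, np.float64(-1.4), np.float64(-1.8)), (0.085, np.float64(-1.81), np.float64(-1.84)), (0.087, np.float64(-1.38), np.float64(-1.57)), (0.089, np.float64(-2.57), np.float64(-2.15)), (0.091, np.float64(-1.81), np.float64(-1.13)), (0.093, np.float64(-2.62), np.float64(-1.82)), (0.095, np.float64(-1.58), np.float64(-2.08)), (0.097, np.float64(-0.9), np.float64(-1.4)), (0.099, np.float64(-2.44), np.float64(-2.0)), (0.101, np.float64(-1.96), np.float64(-1.41)), (0.103, np.float64(-1.1), np.float64(-1.64)), (0.105, np.float64(-2.07), np.float64(-1.37)), (0.107, np.float64(-2.21), np.float64(-1.45)), (0.109, np.float64(-2.01), np.float64(-1.45)), (0.111, np.float64(-2.12), np.float64(-1.56)), (0.113, np.float64(-2.08), np.float64(-1.12)), (0.115, np.float64(-2.08), np.float64(-1.54)), (0.117, np.float64(-1.31), np.float64(-1.86)), (0.119, np.float64(-2.1), np.float64(-1.81)), (0.121, np.float64(-2.54), np.float64(-1.38)), (0.123, np.float64(-1.81), np.float64(-1.42)), (0.125, np.float64(-0.98), np.float64(-1.36)), (0.127, np.float64(-1.5), np.float64(-1.52)), (0.129, np.float64(-1.75), np.float64(-2.84)), (0.131, np.float64(-4.43), np.float64(-4.81))]
 t19.86 ee [0.5261 0.0535 0.1124] f [ 0.2488 -4.276   5.4209] fy-4.28 al0.1300 w0.0136
```

View pics/w6.png

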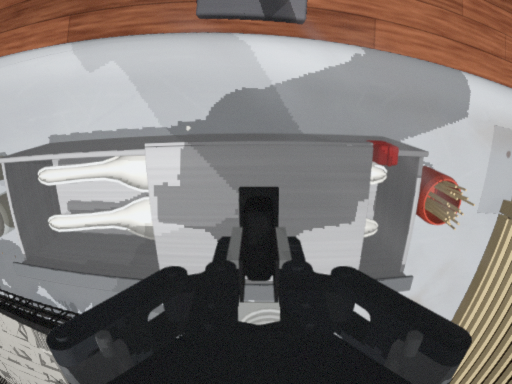

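```bash
python3 - <<'E'
from h import *
d=.131
while d<.138:
    d+=.001
    robot.move_l(G+U*d,v=.02); print(d)
    m=meas(5,.02)
    if m<-8.8: break
print("hold"); 
for _ in range(4): m=meas(10,.02)
st()
im=camera("wrist");cv2.imwrite("pics/w7.png",cv2.resize(im[110:240,240:440,::-1],(800,520),interpolation=cv2.INTER_CUBIC))
E
```

```text
0.132
  t20.24 al0.1306 fy mean -6.64 sd 0.48 last -6.03
0.133
  t20.57 al0.1313 fy mean -7.75 sd 0.38 last -8.25
0.134
  t20.91 al0.1320 fy mean -8.70 sd 0.44 last -8.56
0.135
  t21.24 al0.1327 fy mean -9.90 sd 0.54 last -10.62
hold
  t21.41 al0.1327 fy mean -9.73 sd 0.32 last -9.59
  t21.57 al0.1327 fy mean -9.98 sd 0.56 last -9.99
  t21.74 al0.1327 fy mean -10.08 sd 0.42 last -10.59
  t21.91 al0.1327 fy mean -9.84 sd 0.32 last -9.87
 t21.91 ee [0.5259 0.0562 0.1124] f [ 1.7476 -9.7703  5.3817] fy-9.87 al0.1327 w0.0136
```

View pics/w7.png

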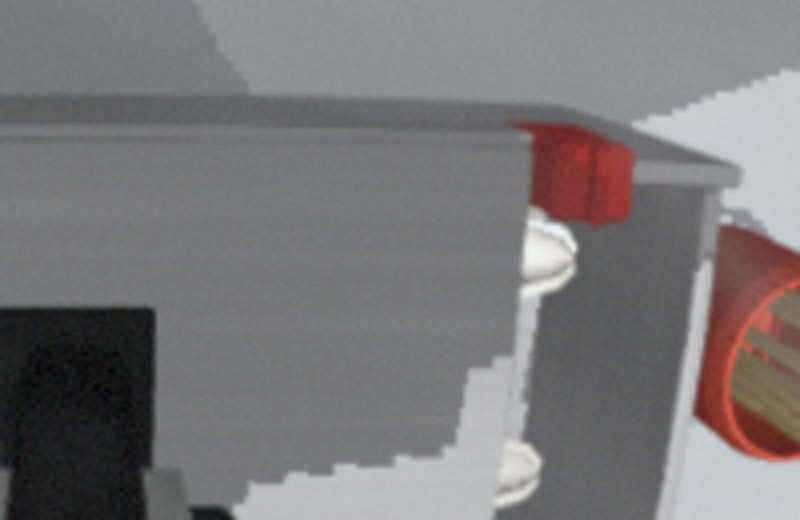

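```bash
python3 - <<'E'
from h import *
robot.move_l(G+U*.1125,v=.03); st("back"); meas(6)
claw.gripper_to(.05); s=st("open")
im=camera("wrist");cv2.imwrite("pics/w8.png",im[:,:,::-1])
robot.move_l(s["ee_pos"]+[0,0,.10],v=.1); s=st("up"); print(list(s["ee_pos"]),list(s["ee_rot"]))
im=camera("wrist");cv2.imwrite("pics/w9.png",im[:,:,::-1])
cv2.imwrite("pics/w9c.png",cv2.resize(im[125:240,230:430,::-1],(800,460),interpolation=cv2.INTER_CUBIC))
E
```

```text
back t22.86 ee [0.5273 0.0364 0.1124] f [-1.1211  0.7778  6.1255] fy0.85 al0.1128 w0.0138
  t22.96 al0.1129 fy mean 0.50 sd 0.34 last 0.43
open t23.40 ee [0.5273 0.0361 0.1117] f [-0.8577  1.1949  0.1702] fy1.25 al0.1125 w0.0498
up t24.60 ee [0.5268 0.036  0.2109] f [ 0.3546 -0.5958  0.3159] fy-0.62 al0.1125 w0.0502
[np.float64(0.5267814731667311), np.float64(0.0359571815323073), np.float64(0.21093806031775222)] [np.float64(-0.03394326916891833), np.float64(0.9994234326878898), np.float64(-0.0001450003328522656), np.float64(-0.000797274974452561)]
```

View pics/w9.png

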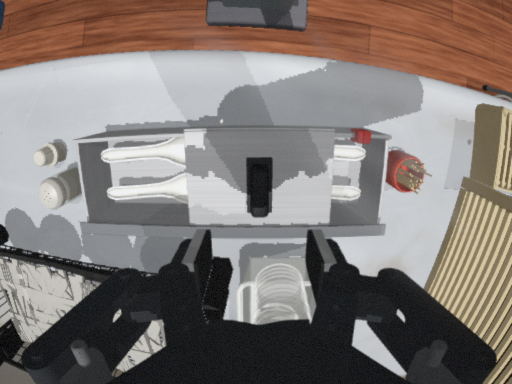

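View pics/w9c.png

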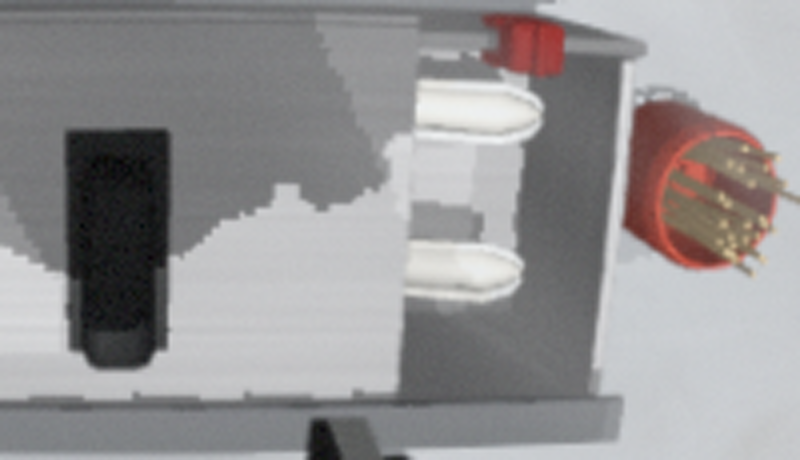

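View pics/w8.png

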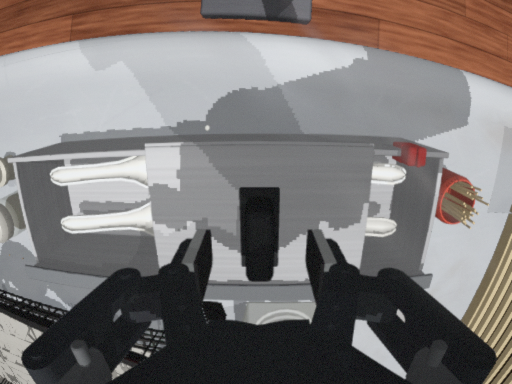

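```bash
python3 - <<'E'
from h import *
s=st();P,Q=s["ee_pos"],s["ee_rot"]
w=lambda x,y,z:wray(230+x/4,125+y/4,z,P,Q)
a=w(418,18,.084);b=w(484,16,.08);c=w(507,45,.095)
print(a,b,c,"gap",(b-a)@U,(c-a)@U)
robot.pause(.3); robot.finish_job()
E
```

```text
t24.65 ee [0.5268 0.036  0.2108] f [-0.3907  0.0048 -0.6062] fy0.03 al0.1125 w0.0502
[0.4726 0.1019 0.084 ] [0.4707 0.1192 0.08  ] [0.4757 0.1206 0.095 ] gap 0.017395256118211973 0.018478961991446594
the job is handed in; nothing more can be done
```

I slid the lid left by its grip until it bound, pressed there, drew it back about 20 mm, let go and handed the job in at about 25 s of robot time.

- **Slide and bind:** I moved the lid left in small steps. It pushed the red clip along and began to bind after about 129 mm of travel. That puts it near 0.144 on the lid scale, close to the top of the 0.085–0.145 range, going by my estimated start position.
- **Press:** I pressed until the wrist read about 10 N in all and held that for about 0.7 s. I estimate 7–8 N of that was the tight spot itself, well under 18 N.
- **Draw back and release:** By the arm's readings the lid came back 20 mm, with only about 0.5 N at the end. I then opened the gripper and rose 100 mm clear.
- **Last picture:** The clip was left at the spot, and the jar, pepper shaker and spout did not appear to have moved. The measured gap between lid and clip was 17–18.5 mm, a little less than the arm's 20 mm but close to the camera's 2 mm accuracy.
- **Disagreement in the readings:** While the lid and clip slid freely, the wrist read about 1.5 N, where about 3 N was expected. The force figures could therefore be off by 1–2 N, which does not change the outcome.

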